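# Draw the honing steel from the knife block and hold it level over the board

### The arm

A 6-joint arm with a two-finger parallel gripper is mounted at the origin on a cart in front of the work surface, level with it; the furniture and walls round the work are solid. World frame = base frame: x ahead of the robot, y to its left, z up, the work surface at z = 0. Lengths are in mm, angles in rad, forces in N, time in s.
With the tool pointing down it reaches from about 300 to 825 mm from the base axis. Payload 5.4 kg.
Tool frame: the origin (TCP) lies at the very end of the fingers, on their centre line; the grasp point (between the pads) lies 19 mm behind it; z points along the fingers, y is the line along which they close (so a half turn about z gives the same grasp; the last joint's range is limited). The gripper opens to 92 mm and grips with 3 to 60 N. Pads are 20 mm wide; open, the fingers measure 128 mm over their backs; the gripper's body (75 mm by 189 mm) begins 69 mm behind the grasp point.
Start: joints at [-1.457, 0.158, 1.597, -0, 1.386, -0.21], TCP at [182.925, -545.11, 214.601] pointing down, gripper open.
Joint ranges: [-2.91, 2.91], [-0.94, 2.29], [0.18, 2.7], [-1.29, 4.43], [0.17, 2.64], [-3, 3]. Speed limits (rad/s): [2.57, 2.57, 3.14, 3.14, 3.14, 3.14].

### API

Orientations are given as a unit quaternion [x, y, z, w].
In Python, from bench import * gives the robot as it stands.
- The arm moves only by the tool arm_command, never from a script. Its argument "increments" is a list of rows, each a list of 2 entries, a list of its own where there are three numbers: the shift along the tool's x, y, z scaled (see below), then the turn, a rotation vector about the tool's x, y, z scaled (see below). A call has 1 to 12 rows; each row shifts and turns the commanded pose from where the row before left it, along the tool's axes as they then stand; what a row does not reach is not made up. The controller multiplies each number of a shift by 2 cm and each number of a turn by 2 pi rad. A row lasts 1/8 s, in which the tool goes at most 62.5 mm and 10.7 degrees, less where a joint would pass 70% of its speed; a pose out of reach is approached as far as the arm can. A call with a number of a shift or a turn outside -1 to 1 is refused whole. A call with a gripper value outside its range is refused whole. "fingers" is the opening, from 0 (shut) to 1 (fully open), set as the call begins (left out, the last holds). The fingers move at their own pace and stop on an object; the grip force is fixed at half the most. Time passes only in rows, so rows that do not move let the fingers close. It gives the time, the measured TCP pose, the force, the opening and the grip force at its end, in the units of the state.
- sense(): the state, without advancing time (a new reading comes with each control period).
- capture(name): name is "scene" or "side" or "wrist"; returns a dict with "color" (384x512x3 uint8, blue, green, red), "fx", "fy", "cx", "cy" (pixels), "D" ([k1, k2, p1, p2, k3] as OpenCV has them; the pictures are not rectified), "R" (3x3) and "t" (3): a world point X has camera coordinates R X + t. Camera axes: x right, y down, z forward; pixel columns grow to the right and rows downward; lengths in mm; the calibration is good to about 2 mm. A picture is of the moment at which its call begins. There is no depth.
- hand_in(): hands the job in; it is judged then, once.
The state is a dict: "t": time; "joints": joint angles; "qvel": joint speeds; "joint_efforts": joint torques, N m; "position": TCP position; "orientation": TCP orientation; "wrist_force": force on the tool from outside, world axes, zero at the start; "torque": the same for the moment, N m; "finger_gap": opening from 0.0 (shut) to 1.0 (fully open); "grasp_force": force on a finger pad.
Only numpy, scipy, OpenCV 4.12 (cv2) and the standard library are available. Lean on these libraries where they do the work, as an engineer would, in place of code of your own. Each camera call takes 0.05 s, during which the arm holds its last target. There are 200 camera calls.

### The job

The chef's knife on the chopping board wants honing: draw the honing steel, the tool with the round handle, round guard and hanging ring, out of the knife block, turn it level and hold it still in the air over the chopping board, a good hand's breadth above it, so that a knife can be stroked along it. The carving fork and the knives stay in the block, and everything else stays where it is. Finish while holding the steel up: do not put it down or let go.

Things in the scene. Friction and masses are not known exactly. Their poses are not given: they have to be found in the camera images.
- steel: Honing steel, rigid, 0.16 kg: round rod (9 mm dia), round guard (28 mm dia), round black handle (22 mm dia), wire ring at its end. Origin on its axis where rod meets guard; +z to the butt: rod z = -120..0 mm, guard 0..7, handle 7..112, ring to 126; balances at +26. Starts in one of the block's two round bores, +z leaning 40 degrees from vertical to the block's front; draw it out along +z.
- steel_tip (a point): The tip of the rod, 120 mm from the guard.
- steel_butt (a point): The end of the steel's handle (without the ring), 112 mm from the guard.
- block: Wooden knife block, fixed, 150 mm wide, 182 mm tall. Origin on the worktop, frame upright. Its slots lean 40 degrees: they run out along (-0.643, 0, 0.766) of its frame, front -x. Foot x = -65..65 mm. Slot face from (x -111, z 115) up to (x -31, z 182). Upper row: round 12 mm bores at y = +-48 (steel in one, fork in the other), empty slot between. 54 mm lower: 3 knives, y = -48, 0, 48.
- bore_left (a point): Middle of the mouth of the upper bore at block y = +48 mm (138 mm deep). Mind the wall cabinets behind and above: they fill world x > 0.60, z > 0.55.
- bore_right (a point): Middle of the mouth of the upper bore at block y = -48 mm (138 mm deep).
- fork: Carving fork in the other upper bore: flat black riveted handle (22 x 17 mm, 92 mm long) on a steel bolster (28 x 16 mm, 8 mm thick), two-tined shank 114 mm long inside the bore. Origin where the shank leaves the bolster, +z along its axis to the butt. Stays in the block.
- knife_a: Knife in the lower row at block y = -48 mm, flat black riveted handle (21 x 17 mm, 92 mm long). Origin where the blade leaves the bolster, +z to the butt. Stays in the block.
- knife_b: Knife in the lower row at block y = 0, handle 86 mm long; frame like knife_a. Stays in the block.
- knife_c: Knife in the lower row at block y = +48 mm, handle 80 mm long; frame like knife_a. Stays in the block.
- board: Pale wooden chopping board, fixed to the worktop, 200 (x) x 280 (y) mm, its top 20 mm above the worktop. Origin at the centre of its underside, z up.
- chef_knife: Chef's knife lying flat on the board, 285 mm long along its y, rising 17 mm above the board; blade 165 mm to its -y, handle 120 mm to its +y. Origin where blade and bolster meet, at half its thickness. Not to be touched.
- pepper_mill: Wooden pepper mill, 58 mm diameter, 160 mm tall, standing behind the block. Origin at the centre of its foot. Bystander.
- salt_shaker: Salt shaker, 44 mm diameter, 90 mm tall, standing behind the block. Origin at the centre of its foot. Bystander.
- timer: Round kitchen timer, 64 mm diameter, 47 mm tall, at the back of the worktop. Origin at the centre of its foot. Bystander.

How it is judged (in metres and radians):
On the way:
1. the honing steel is drawn right out of the block: its tip is more than 30 mm from both bore mouths, above the slot face's level (0.16 m), and it touches nothing of the block (distance between steel_tip and bore_left above 0.03 m and distance between steel_tip and bore_right above 0.03 m and height (world z) of steel_tip above 0.16 m and contact force between steel and block below 0.05 N), for 0.1 s.
At the end, for the whole second after the job is handed in: The fingers hold the steel, level within 12 degrees and still, tip and butt over 0.11 m above the worktop, its guard inside the outline of the board seen from above, touching nothing but the gripper; fork, knives and bystanders are within 30 mm of their start (angle between steel's own z axis and vertical between 1.361 and 1.781 rad and height (world z) of each of steel_tip, steel_butt above 0.11 m and x of steel in the frame of board between -0.1 and 0.1 m and y of steel in the frame of board between -0.14 and 0.14 m and contact force between steel and the fingers above 1 N and linear speed of steel below 0.03 m/s and angular speed of steel below 0.2 rad/s and contact force between steel and block below 0.05 N and contact force between steel and board below 0.05 N and contact force between steel and fork below 0.05 N and contact force between steel and knife_a below 0.05 N and contact force between steel and knife_b below 0.05 N and contact force between steel and knife_c below 0.05 N and contact force between steel and chef_knife below 0.05 N and contact force between steel and pepper_mill below 0.05 N and contact force between steel and salt_shaker below 0.05 N and contact force between steel and timer below 0.05 N and distance of each of fork, knife_a, knife_b, knife_c, chef_knife, pepper_mill, salt_shaker, timer from where it was at the start of the episode below 0.03 m); the arm keeps its last pose, push and grip.
It fails at once if the carving fork or a knife in the block is moved by more than 30 mm (distance of any of fork, knife_a, knife_b, knife_c from where it was at the start of the episode above 0.03 m).
It fails at once if the chef's knife, pepper mill, salt shaker or timer is moved by more than 30 mm (distance of any of chef_knife, pepper_mill, salt_shaker, timer from where it was at the start of the episode above 0.03 m).
It also fails if it takes over 35 s, if anything falls off the work surface, if the arm or the gripper's body presses on something with over 40 N, if the wrist force passes 120 N, or if a joint passes its speed limit or range.

## Working session

There is one attempt and no reset: what is moved stays moved. The work goes in short steps, Python scripts to look and compute and a tool call to move; the robot and the scene stay as the last step left them, time stands still between calls to the robot, and variables do not carry over. Pictures are saved under pics/ and viewed, at most 10 in all, crops included, and the job is handed in when it is done.

Besides the shell and the picture viewer there is one more tool, called as a command line: name --argument value ..., lists and objects as JSON in quotes. arm_command: Moves the arm, as the interface text tells. Shifts and turns lie within -1 to 1; 1 stands for 2 cm of shift or 2 pi rad of turn. Its arguments: {"type":"object","properties":{"increments":{"type":"array"},"fingers":{"type":"number"}},"required":["increments"]}

```bash
mkdir -p pics; python3 - <<'E'
from bench import *
import cv2,pickle
s=sense();print(s)
C={n:capture(n) for n in("scene","side")}
pickle.dump(C,open("c0.pkl","wb"))
for n in C:
    cv2.imwrite(f"pics/{n}0.png",cv2.resize(C[n]["color"],(800,600),interpolation=cv2.INTER_CUBIC))
    c=C[n];print(n,c["fx"],c["cx"],c["cy"],c["D"],(-c["R"].T@c["t"]).round(),c["R"][2].round(2))
E
```

```text
{'t': 0.0, 'joints': array([-1.45711840e+00,  1.59004604e-01,  1.59823064e+00,  1.79153494e-05,
        1.38620512e+00, -2.10107560e-01]), 'qvel': array([ 4.58510346e-05, -5.81685136e-04, -1.20041445e-04, -8.06525453e-04,
        1.98606382e-03, -1.66744572e-04]), 'joint_efforts': array([-1.56842958e-03, -3.85570943e+01, -3.22112525e+01,  6.99723861e-02,
        3.78248258e-02, -1.46811940e-04]), 'position': array([ 182.84935338, -544.49204046,  213.64469642]), 'orientation': array([ 9.86923812e-01,  1.61184789e-01,  5.33200254e-05, -9.22357910e-04]), 'wrist_force': array([-0.40788116,  0.17449879, -0.18336433]), 'torque': array([-0.06426031,  0.02659347,  0.0168065 ]), 'grasp_force': 0.0, 'finger_gap': 1.0006476150373553}
scene 370.82472307421904 256.4560060548216 189.127594553688 [-0.01265657  0.          0.          0.          0.        ] [126. 677. 544.] [ 0.39 -0.84 -0.39]
side 347.6966570432537 248.9860465548382 194.7889651464134 [-0.01922521  0.          0.          0.          0.        ] [ 265. -894.  556.] [ 0.28  0.87 -0.42]
```

View pics/scene0.png

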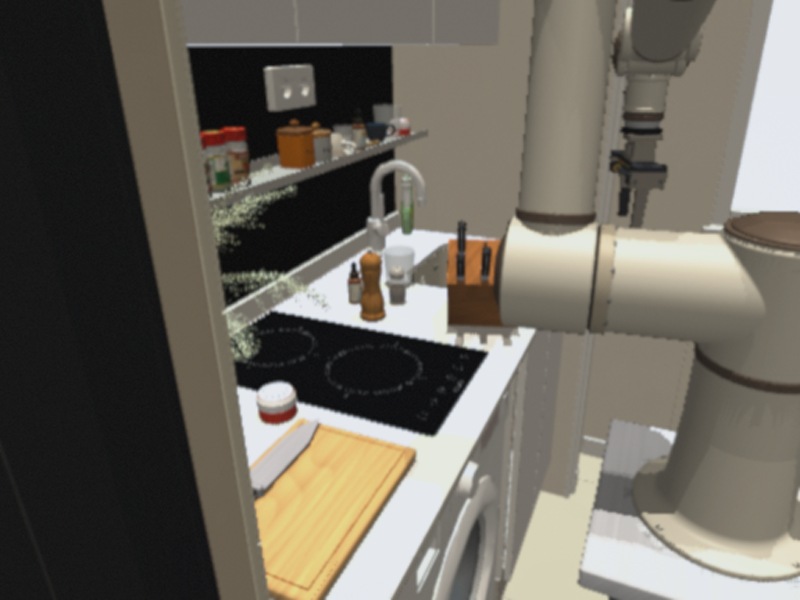

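View pics/side0.png

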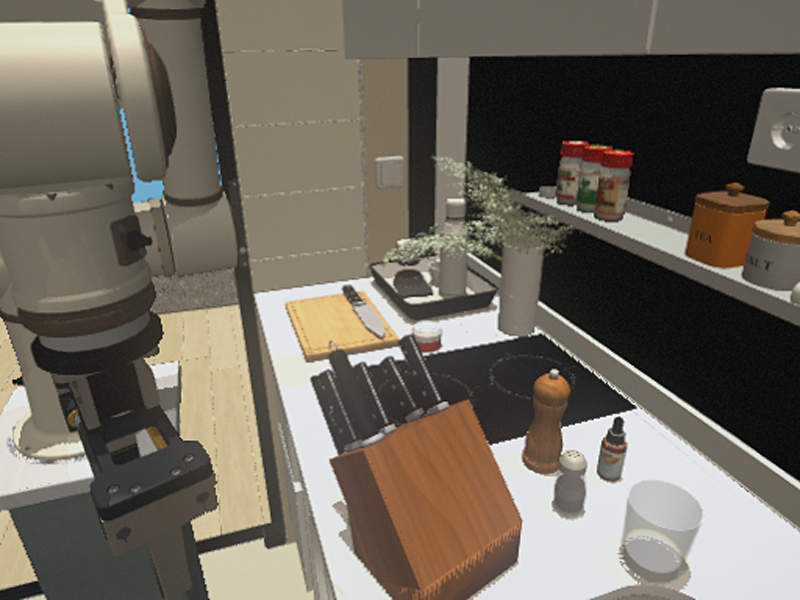

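```bash
python3 - <<'E'
import cv2,pickle
C=pickle.load(open("c0.pkl","rb"))
a=C["side"]["color"][205:384,185:345]
cv2.imwrite("pics/crop1.png",cv2.resize(a[:140],None,fx=4.2,fy=4.2,interpolation=cv2.INTER_CUBIC))
E
```

```text
(no output)
```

View pics/crop1.png

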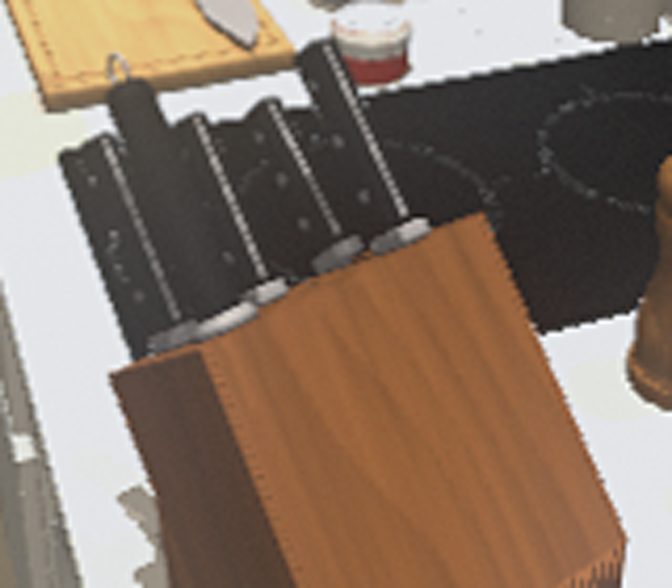

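```bash
cat >h.py <<'E'
import numpy as np,cv2,pickle
from scipy.optimize import least_squares
from scipy.spatial.transform import Rotation as Ro
def proj(c,X):
    return cv2.projectPoints(np.atleast_2d(np.float64(X)),cv2.Rodrigues(c["R"])[0],np.float64(c["t"]),np.array([[c["fx"],0,c["cx"]],[0,c["fy"],c["cy"]],[0,0,1.]]),np.float64(c["D"]))[0][:,0]
E
python3 - <<'E'
from h import *
C=pickle.load(open("c0.pkl","rb"));S=C["side"]
px=np.array([[210,350],[485,215],[110,372],[625,540]])/4.2+[185,205]
B=np.array([[-31,-75,182],[-31,75,182],[-111,-75,115],[65,75,68.]])
W=lambda p,X:Ro.from_euler('z',p[2]).apply(X)+[p[0],p[1],0]
f=lambda p:(proj(S,W(p,B))-px).ravel()
for y0 in(-1,-.5):
    r=least_squares(f,[450,-400,y0]);print("block",r.x,np.degrees(r.x[2]),f(r.x).round(1))
p=r.x
d=np.array([-.643,0,.766]);u=np.array([.766,0,.643]);
# steel: unknown s down face from top edge, offset h along axis
top=np.array([-31,-48,182.])
q=np.array([[135,85],[225,322],[118,62]])/4.2+[185,205]
M=lambda v:W(p,np.array([top-v[0]*u+d*(v[1]+k)+[0,v[2],0] for k in(112,3.5,124)]))
g=lambda v:np.r_[(proj(S,M(v))-q).ravel(),(v[2])/10]
r=least_squares(g,[25,5,0]);print("steel s,h,dy",r.x,g(r.x).round(1));print(M(r.x), "guard",W(p,top-r.x[0]*u+d*r.x[1]),"axis",Ro.from_euler('z',p[2]).apply(d))
bp=np.array([[287,300],[362,290],[398,345],[303,358]])*.64
BB=np.array([[-100,140,20],[100,140,20],[100,-140,20],[-100,-140,20.]])
r2=least_squares(lambda p:(proj(S,W(p,BB))-bp).ravel(),[450,200,0]);print("board",r2.x,r2.fun.round(1))
Sc=C["scene"];print("scene chk",(proj(Sc,W(p,[[-31,75,182],[65,75,68],[65,75,0],[-31,-75,182]]))/.64).round(), (proj(Sc,W(r2.x,BB))/.64).round())
E
```

```text
block [ 458.0059632  -460.76182491   -1.2626548 ] -72.34479075654998 [-1.4 -0.3  0.2 -0.2  0.2  0.5  1.1 -0.4]
block [ 458.0059641  -460.7618249    -1.26265477] -72.34478943043318 [-1.4 -0.3  0.2 -0.2  0.2  0.5  1.1 -0.4]
steel s,h,dy [38.97251772 -0.37950442  4.87484286] [-1.1  0.3  0.5  0.   0.5 -0.3  0.5]
[[ 376.68846886 -347.46303643  242.44197073]
 [ 397.84752531 -413.94250184  159.33097073]
 [ 374.34829671 -340.11046883  251.63397073]] guard [ 393.88484332 -417.56548328  156.64997073] axis [-0.19501435  0.61271397  0.766     ]
board [ 4.88664697e+02  1.81704279e+02 -2.82550564e-02] [-1.4  1.4  1.9  0.9  0.4 -1.9 -0.8 -0.3]
scene chk [[447. 239.]
 [449. 274.]
 [448. 301.]
 [521. 240.]] [[317. 598.]
 [176. 535.]
 [310. 412.]
 [425. 445.]]
```

```bash
cat >>h.py <<'E'
Y=np.array([.953,.303,0]);Z=np.array([-.232,.730,-.643]);A=np.cross(Y,Z)
RT=Ro.from_matrix(np.c_[A,Y,Z])
def plan(s,P,R,n=None):
    R0=Ro.from_quat(s["orientation"]);d=(R0.inv()*R).as_rotvec();D=np.array(P)-s["position"]
    print("shift tool/20:",(R0.inv().apply(D)/20).round(2),"in target axes:",(R.inv().apply(D)/20).round(2),"turn/2pi:",(d/2/np.pi).round(4),"deg",np.degrees(np.linalg.norm(d)).round(1))
E
python3 - <<'E'
from bench import *
from h import *
s=sense();plan(s,[410,-450,262],RT)
E
```

```text
shift tool/20: [12.27 -0.87 -2.41] in target axes: [ 2.53 12.26 -0.73] turn/2pi: [ 0.1072  0.1088 -0.2303] deg 99.5
```

arm_command --increments '[[[0,0,-1],[0,0,0]],[[0,0,-1],[0,0,0]],[[0,0,0],[0.0107,0.0109,-0.023]],[[0,0,0],[0.0107,0.0109,-0.023]],[[0,0,0],[0.0107,0.0109,-0.023]],[[0,0,0],[0.0107,0.0109,-0.023]],[[0,0,0],[0.0107,0.0109,-0.023]],[[0,0,0],[0.0107,0.0109,-0.023]],[[0,0,0],[0.0107,0.0109,-0.023]],[[0,0,0],[0.0107,0.0109,-0.023]],[[0,0,0],[0.0107,0.0109,-0.023]],[[0,0,0],[0.0107,0.0109,-0.023]]]' --fingers 1

```text
t: 1.6
position: [182.7, -545.1, 253.8]
orientation: [0.534, 0.732, 0.251, -0.341]
wrist_force: [-1.0, -0.2, -0.2]
finger_gap: 1.001
grasp_force: 0.0
```

```bash
python3 - <<'E'
from bench import *
from h import *
s=sense();print(s["t"],s["joints"].round(2),s["position"].round());plan(s,[410,-450,262],RT)
E
```

```text
1.6 [-1.4   0.88  0.75 -0.15  2.37 -1.77] [ 183. -545.  254.]
shift tool/20: [ 0.97 12.28  0.58] in target axes: [ 1.02 12.27  0.57] turn/2pi: [ 0.0001 -0.0004  0.0005] deg 0.2
```

arm_command --increments '[[[0.2,1,0],[0,0,0]],[[0.2,1,0],[0,0,0]],[[0.2,1,0],[0,0,0]],[[0.2,1,0],[0,0,0]],[[0.2,1,0],[0,0,0]],[[0,1,0],[0,0,0]],[[0,1,0],[0,0,0]],[[0,1,0],[0,0,0]],[[0,1,0],[0,0,0]],[[0,1,0],[0,0,0]],[[0,1,0],[0,0,0]],[[0,1,0.2],[0,0,0]]]'

```text
t: 3.1
position: [408.2, -457.3, 267.1]
orientation: [0.536, 0.731, 0.249, -0.34]
wrist_force: [-0.5, -0.1, -0.5]
finger_gap: 1.006
grasp_force: 0.0
```

```bash
python3 - <<'E'
from bench import *
from h import *
s=sense();print(s["t"],s["joints"].round(2),s["position"].round());plan(s,[410,-450,262],RT)
C={n:capture(n) for n in("wrist","side")};pickle.dump(C,open("c1.pkl","wb"))
cv2.imwrite("pics/w1.png",cv2.resize(C["wrist"]["color"],(800,600),interpolation=cv2.INTER_CUBIC))
E
```

```text
3.1 [-1.1   0.96  0.61  0.19  2.43 -1.32] [ 408. -457.  267.]
shift tool/20: [0.01 0.19 0.41] in target axes: [0.01 0.19 0.41] turn/2pi: [ 0.0003  0.0002 -0.0002] deg 0.1
```

View pics/w1.png

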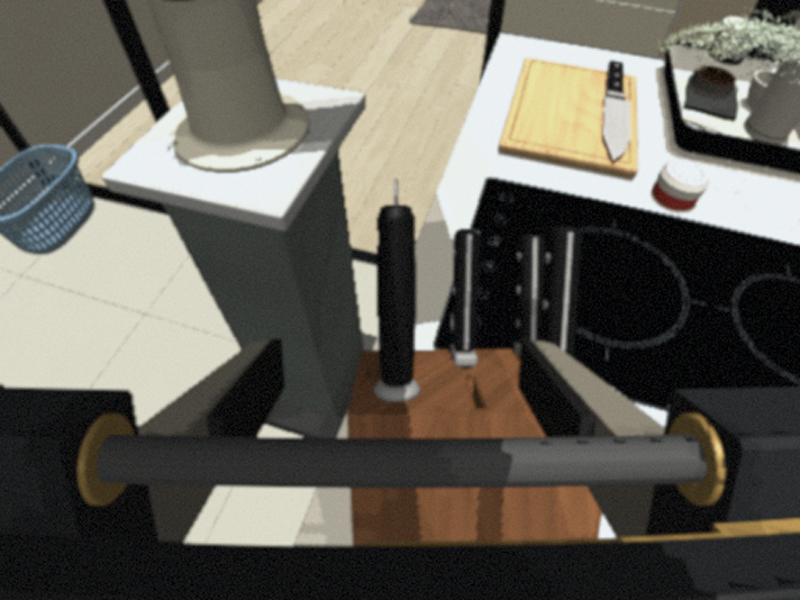

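```bash
python3 - <<'E'
from bench import *
from h import *
C=pickle.load(open("c1.pkl","rb"));C0=pickle.load(open("c0.pkl","rb"))
q=np.array([[135,85],[225,322],[118,62]])/4.2+[185,205]
w=np.array([[396,214],[397,388],[395,183]])*.64
k=np.array([112,3.5,126])[:,None]
def ax(v): return Ro.from_rotvec(v).apply(A)
f=lambda p:np.r_[(proj(C0["side"],p[:3]+k*ax(p[3:]))-q).ravel(),(proj(C["wrist"],p[:3]+k*ax(p[3:]))-w).ravel(),p[3:]*30]
r=least_squares(f,[394,-417,157,0,0,0]);print(r.x.round(3),r.fun.round(1),ax(r.x[3:]))
g=r.x[:3];a=ax(r.x[3:]);s=sense()
T=g+50*a+19*Z
plan(s,T,RT);print(T)
E
```

```text
[ 3.95682e+02 -4.24035e+02  1.59884e+02  3.50000e-02  7.00000e-03
  3.00000e-03] [-1.1  0.6  0.2  1.6  0.  -1.2 -0.1 -2.1  0.3  0.7  0.4  1.1  1.   0.2
  0.1] [-0.19120471  0.58501746  0.78828061]
shift tool/20: [-0.47 -0.15  5.62] in target axes: [-0.47 -0.15  5.62] turn/2pi: [-0.      0.0001  0.0001] deg 0.1
[ 381.71375223 -380.91410762  187.08096795]
```

arm_command --increments '[[[-0.1,-0.15,1],[0,0,0]],[[-0.1,0,1],[0,0,0]],[[-0.1,0,1],[0,0,0]],[[-0.1,0,1],[0,0,0]],[[0,0,0.9],[0,0,0]],[[0,0,0.8],[0,0,0]],[[0,0,0],[0,0,0]]]'

```text
t: 4.08
position: [378.8, -379.6, 187.4]
orientation: [0.536, 0.731, 0.25, -0.341]
wrist_force: [0.2, -0.2, 0.1]
finger_gap: 1.001
grasp_force: 0.0
```

```bash
python3 - <<'E'
from bench import *
from h import *
s=sense();print(s["t"],s["joints"].round(2),s["position"].round(),s["wrist_force"]);plan(s,[381.7,-380.9,187],RT)
C={n:capture(n) for n in("wrist","side")};pickle.dump(C,open("c2.pkl","wb"))
a=cv2.resize(C["wrist"]["color"],(480,360));b=cv2.resize(C["side"]["color"][200:360,160:330],(320,300))
im=np.zeros((360,800,3),np.uint8);im[:,:480]=a;im[:300,480:]=b
cv2.imwrite("pics/w2.png",im)
E
```

```text
4.075 [-1.09  0.76  1.08  0.16  2.16 -1.37] [ 379. -380.  187.] [ 0.17726783 -0.23290822  0.09784122]
shift tool/20: [-0.08  0.12 -0.06] in target axes: [-0.08  0.12 -0.06] turn/2pi: [ 0.0002 -0.0001 -0.0003] deg 0.1
```

View pics/w2.png

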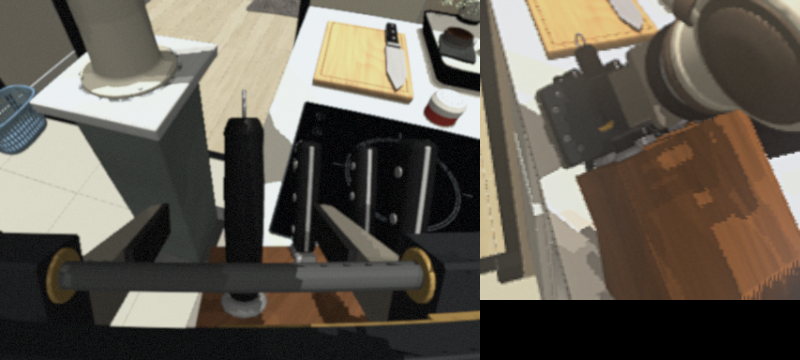

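arm_command --increments '[[[0,0,0],[0,0,0]],[[0,0,0],[0,0,0]],[[0,0,0],[0,0,0]],[[0,0,0],[0,0,0]],[[0,0,0],[0,0,0]],[[0,0,0],[0,0,0]],[[0,0,0],[0,0,0]],[[0,0,0],[0,0,0]]]' --fingers 0

```text
t: 5.18
position: [379.9, -380.3, 188.0]
orientation: [0.536, 0.732, 0.25, -0.34]
wrist_force: [2.9, 0.1, 0.1]
finger_gap: 0.226
grasp_force: 30.0
```

arm_command --increments '[[[0.4,0,0],[0,0,0]],[[0.5,0,0],[0,0,0]],[[0.6,0,0],[0,0,0]],[[0.6,0,0],[0,0,0]]]'

```text
t: 5.68
position: [370.9, -353.8, 220.7]
orientation: [0.536, 0.731, 0.249, -0.341]
wrist_force: [0.7, 0.4, -1.5]
finger_gap: 0.232
grasp_force: 30.0
```

arm_command --increments '[[[0.8,0,0],[0,0,0]],[[0.8,0,0],[0,0,0]],[[0.8,0,0],[0,0,0]],[[0.8,0,0],[0,0,0]],[[0.8,0,0],[0,0,0]],[[0.9,0,0],[0,0,0]],[[0.9,0,0],[0,0,0]],[[0.9,0,0],[0,0,0]],[[0.9,0,0],[0,0,0]],[[0.9,0,0],[0,0,0]],[[0.9,0,0],[0,0,0]],[[0.5,0,0],[0,0,0]]]'

```text
t: 7.18
position: [332.8, -232.4, 372.5]
orientation: [0.536, 0.732, 0.249, -0.34]
wrist_force: [0.2, 0.4, -2.1]
finger_gap: 0.231
grasp_force: 30.0
```

```bash
python3 - <<'E'
from bench import *
from h import *
s=sense();print(s["t"],s["joints"].round(2),s["position"].round(),s["wrist_force"],s["finger_gap"],s["grasp_force"])
C={n:capture(n) for n in("wrist","side")};pickle.dump(C,open("c3.pkl","wb"))
a=cv2.resize(C["wrist"]["color"],(400,300));b=cv2.resize(C["side"]["color"],(400,300))
cv2.imwrite("pics/w3.png",np.hstack([a,b]))
E
```

```text
7.175 [-1.05  0.25  1.41  0.23  2.33 -1.27] [ 333. -232.  373.] [ 0.21156262  0.44292352 -2.14153213] 0.23133333252264268 29.971749186515808
```

View pics/w3.png

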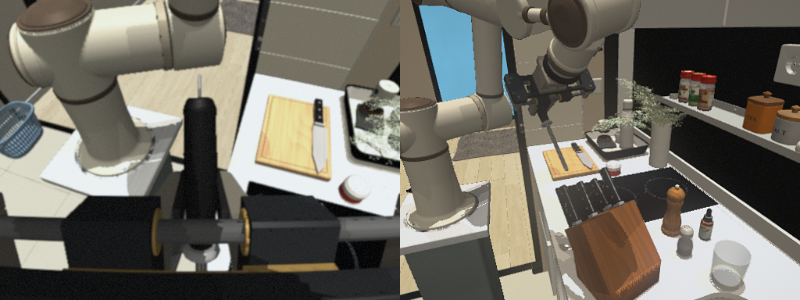

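arm_command --increments '[[[0,0,0],[0,-0.0278,0]],[[0,0,0],[0,-0.0278,0]],[[0,0,0],[0,-0.0278,0]],[[0,0,0],[0,-0.0278,0]],[[0,0,0],[0,-0.0278,0]],[[0.5,0.3,0],[0,0,0]],[[0.9,0.6,0],[0,0,0]],[[0.9,0.6,0],[0,0,0]],[[0.9,0.6,0],[0,0,0]],[[0.9,0.6,0],[0,0,0]],[[0.9,0.6,0],[0,0,0]],[[0.9,0.6,0],[0,0,0]]]'

```text
t: 8.78
position: [371.9, -96.1, 370.2]
orientation: [0.591, 0.806, -0.0, -0.002]
wrist_force: [-0.1, -0.2, -0.5]
finger_gap: 0.228
grasp_force: 30.0
```

```bash
python3 - <<'E'
from bench import *
from h import *
s=sense();print(s["t"],s["joints"].round(2),s["position"].round(),s["wrist_force"],s["finger_gap"],s["grasp_force"])
plan(s,[474,230,190],Ro.from_matrix(np.c_[[-.303,.953,0],Y,[0,0,-1]]))
E
```

```text
8.775 [-0.57 -0.41  1.81 -0.    1.74 -0.88] [372. -96. 370.] [-0.10802298 -0.17285133 -0.53758477] 0.2282823738778232 29.970098733901978
shift tool/20: [13.99  9.79  9.03] in target axes: [13.99  9.8   9.01] turn/2pi: [-0.0004 -0.0005 -0.0004] deg 0.3
```

arm_command --increments '[[[0.9,0.8,0],[0,0,0]],[[0.9,0.8,0],[0,0,0]],[[0.9,0.8,0],[0,0,0]],[[0.9,0.8,0],[0,0,0]],[[0.9,0.8,0],[0,0,0]],[[0.9,0.8,0],[0,0,0]],[[0.9,0.8,0],[0,0,0]],[[0.9,0.8,0],[0,0,0]],[[0.9,0.8,0],[0,0,0]],[[0.9,0.8,0],[0,0,0]],[[0.9,0.8,0.4],[0,0,0]],[[0.9,0.6,0.8],[0,0,0]]]'

```text
t: 10.28
position: [486.7, 166.5, 345.3]
orientation: [0.591, 0.806, -0.002, -0.001]
wrist_force: [-0.9, -0.5, -0.9]
finger_gap: 0.226
grasp_force: 30.0
```

arm_command --increments '[[[0.9,0.3,0.8],[0,0,0]],[[0.9,0,0.8],[0,0,0]],[[0.9,0,0.8],[0,0,0]],[[0.4,0,0.8],[0,0,0]],[[0,0,0.8],[0,0,0]],[[0,0,0.8],[0,0,0]],[[0,0,0.8],[0,0,0]],[[0,0,0.7],[0,0,0]],[[0,0,0.5],[0,0,0]],[[0,0,0.2],[0,0,0]],[[0,0,0],[0,0,0]],[[0,0,0],[0,0,0]]]'

```text
t: 11.78
position: [473.6, 226.3, 207.2]
orientation: [0.591, 0.807, -0.0, 0.001]
wrist_force: [0.9, 0.4, -0.4]
finger_gap: 0.226
grasp_force: 30.0
```

```bash
python3 - <<'E'
from bench import *
from h import *
s=sense();print(s["t"],s["joints"].round(2),s["position"].round(),s["wrist_force"],s["finger_gap"],s["grasp_force"])
C={n:capture(n) for n in("scene","side")};pickle.dump(C,open("c4.pkl","wb"))
a=cv2.resize(C["side"]["color"][120:300,130:330],(400,360));b=cv2.resize(C["scene"]["color"],(400,360))
cv2.imwrite("pics/w4.png",np.hstack([a,b]))
E
```

```text
11.775 [ 0.22  0.03  1.75 -0.    1.36 -0.09] [474. 226. 207.] [ 0.87127694  0.44597505 -0.40188832] 0.2264029412098698 29.970876574516296
```

View pics/w4.png

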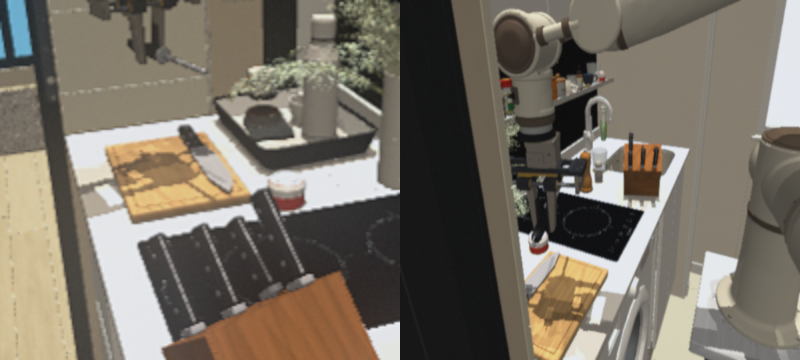

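```bash
python3 - <<'E'
from bench import *
from h import *
S=pickle.load(open("c4.pkl","rb"))["side"];s=sense()
R=Ro.from_quat(s["orientation"]);G=s["position"]+R.apply([-50,0,-19]);a=R.apply([1,0,0])
print(G,a);print((proj(S,[G,G-120*a])-[130,120])*2)
for t in(-10,10): print(t,(proj(S,[G,G-120*R.apply(Ro.from_euler('y',t,degrees=True).apply([1,0,0]))])-[130,120])*2)
W=lambda p,X:Ro.from_euler('z',p[2]).apply(X)+[p[0],p[1],0]
bp=np.array([[106,148],[205,132],[247,195],[128,218]])/2+[130,120]
BB=np.array([[-100,140,20],[100,140,20],[100,-140,20],[-100,-140,20.]])
r2=least_squares(lambda p:(proj(S,W(p,BB))-bp).ravel(),[450,200,0]);print("board",r2.x,r2.fun.round(1))
E
```

```text
[488.6138791  178.66459785 226.32545878] [-0.30101321  0.95361695 -0.00239978]
[[164.72382825  56.96107378]
 [205.42028252  75.08357881]]
-10 [[164.72382825  56.96107378]
 [204.18959081  61.3871659 ]]
10 [[164.72382825  56.96107378]
 [205.30094142  87.96521945]]
board [ 4.88447375e+02  1.85661083e+02 -2.00486076e-02] [-1.2 -0.9  0.4  0.1  1.5  0.7 -0.7 -0.7]
```

```bash
python3 -c "
from bench import *
print(hand_in())"
```

```text
the job is handed in; nothing more can be done
None
```

The honing steel is out of the block and held still over the middle of the chopping board, about 1° off level and 0.2 m above it. The job is handed in at 11.8 s; `hand_in()` gave no verdict, and the last pictures showed nothing else visibly moved.

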